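# Sort bearings from plates and seal the bearing tub

### The job

Sort the hardware on the plywood board without lifting it: slide the round bearings off the board's edge into the clear lidded tub and the square plates off the other edge into the open bin. Then push the tub's lid shut and press each of its four corner tabs fully home so the gasket seals, firmly until each one meets its stop but not so hard that the lid cracks; they stand at different heights. Leave the tape roll, screwdriver and carton where they are.

Things in the scene. Friction and masses are not known exactly. Their poses are not given: they have to be found in the camera images.
- board: fixed plywood sorting board (a low riser), 300 mm in its x, 200 mm in its y, flat top 62 mm above the table, with a fence 12 mm wide and 10 mm high along each x end (inner faces at x = +-138 mm) and no lip along the y edges. Origin: centre of its underside. Its +y side faces the lidded tub, its -y side the open bin; those two edges are at y = +100 and -100 mm
- tub: fixed clear plastic tub with the hinged white lid, outside 280 (x) x 140 (y) x 56 mm high, walls and floor 4 mm; long side stands 2 to 8 mm from the board's +y edge, rim 6 mm below the board's top. Origin: centre of its underside; axes parallel to the board's; level with the board in x within 4 mm
- bin: fixed open cardboard bin, same outside size and walls as the tub, no lid, 2 to 8 mm from the board's -y edge. Origin: centre of its underside; axes parallel to the board's
- lid (a joint): lid angle in rad: 0 shut flat on the tub's rim, grows as it opens; starts standing open at 1.6 to 1.85 (1.57 is upright). The hinge is stiff (0.35 N m) and stays where it is left, so the lid does not fall shut: it must be pushed all the way down. The lid cracks if it or a tab is pressed with more than 60 N
- lid_hinge (a point): middle of the lid's hinge line, along the tub's outer (+y) long rim, 56 mm above the table. The white lid is a plate 284 mm along the hinge, 142 mm deep, 4 mm thick, on top of the rim: shut, its outer face lies 60 mm above the table and it reaches 142 mm from the hinge towards the board (tub -y)
- lid_edge (a point): middle of the lid's free edge, 142 mm from the hinge. On the lid's outer face, at its corners, stand four round grey press tabs, 26 mm diameter, on stems of unknown length (not reported): a raised tab's top is anywhere from 7 to 15 mm above the lid's outer face, each different; home is 5 mm below its raised height. They drive the gasket into its groove
- tab0 (a joint): how far press tab 0 has gone down from its raised height, in m: 0 raised, 0.005 home at its stop. It is at the lid's corner by the free edge, -x side: 120 mm from the hinge line, 115 mm from the lid's middle. It moves along the lid's normal, takes 6 to 13 N to move (tabs differ) and stays where it is left; at its stop the force rises sharply, which tells that it is home
- tab1 (a joint): how far press tab 1 has gone down from its raised height, in m: 0 raised, 0.005 home at its stop. It is at the lid's corner by the free edge, +x side: 120 mm from the hinge line, 115 mm from the lid's middle. It moves along the lid's normal, takes 6 to 13 N to move (tabs differ) and stays where it is left; at its stop the force rises sharply, which tells that it is home
- tab2 (a joint): how far press tab 2 has gone down from its raised height, in m: 0 raised, 0.005 home at its stop. It is at the lid's corner by the hinge, -x side: 25 mm from the hinge line, 115 mm from the lid's middle. It moves along the lid's normal, takes 6 to 13 N to move (tabs differ) and stays where it is left; at its stop the force rises sharply, which tells that it is home
- tab3 (a joint): how far press tab 3 has gone down from its raised height, in m: 0 raised, 0.005 home at its stop. It is at the lid's corner by the hinge, +x side: 25 mm from the hinge line, 115 mm from the lid's middle. It moves along the lid's normal, takes 6 to 13 N to move (tabs differ) and stays where it is left; at its stop the force rises sharply, which tells that it is home
- bearing_a_mid (a point): centre (half-way up) of a loose round steel ball bearing, 48 mm diameter, 14 mm thick, about 130 g. At the start it lies flat on the board, in one of four lanes 66 mm apart along the board's x (which lane is random), within 30 mm of the board's middle in y; its lane is clear to both sides
- bearing_b_mid (a point): centre (half-way up) of a loose round steel ball bearing, 48 mm diameter, 14 mm thick, about 130 g. At the start it lies flat on the board, in one of four lanes 66 mm apart along the board's x (which lane is random), within 30 mm of the board's middle in y; its lane is clear to both sides
- plate_a_mid (a point): centre (half-way up) of a loose square steel mounting plate with four small corner holes, its sides turned up to 0.4 rad from the board's, 50 x 50 x 10 mm, about 180 g. At the start it lies flat on the board, in one of four lanes 66 mm apart along the board's x (which lane is random), within 30 mm of the board's middle in y; its lane is clear to both sides
- plate_b_mid (a point): centre (half-way up) of a loose square steel mounting plate with four small corner holes, its sides turned up to 0.4 rad from the board's, 50 x 50 x 10 mm, about 180 g. At the start it lies flat on the board, in one of four lanes 66 mm apart along the board's x (which lane is random), within 30 mm of the board's middle in y; its lane is clear to both sides
- tape: bystander: loose cardboard-coloured tape roll, 100 mm diameter, 48 mm high, lying flat to the robot's left, outside the tub; origin under its centre
- driver: bystander: loose screwdriver lying on the table to the robot's right; origin under its middle
- carton: bystander: loose small carton, 70 x 110 x 45 mm, on the table to the right of the open bin; origin under its centre
Not all that is in view belongs to the job. What is shaped like the part that bears plate_a_mid but green or turquoise is not meant.

How it is judged (in metres and radians):
On the way, in this order (a step that is already met when the one before it is completed fails the run):
1. both bearings lie in the lidded tub and both plates in the open bin (x of bearing_a_mid in the frame of tub between -0.14 and 0.14 m and y of bearing_a_mid in the frame of tub between -0.07 and 0.07 m and z of bearing_a_mid in the frame of tub between 0 and 0.05 m and x of bearing_b_mid in the frame of tub between -0.14 and 0.14 m and y of bearing_b_mid in the frame of tub between -0.07 and 0.07 m and z of bearing_b_mid in the frame of tub between 0 and 0.05 m and x of plate_a_mid in the frame of bin between -0.14 and 0.14 m and y of plate_a_mid in the frame of bin between -0.07 and 0.07 m and z of plate_a_mid in the frame of bin between 0 and 0.05 m and x of plate_b_mid in the frame of bin between -0.14 and 0.14 m and y of plate_b_mid in the frame of bin between -0.07 and 0.07 m and z of plate_b_mid in the frame of bin between 0 and 0.05 m), for 0.2 s.
2. the lid is shut (value of joint lid below 0.04 rad), for 0.2 s.
3. all four tabs are home (value of joint lid below 0.04 rad and value of joint each of tab0, tab1, tab2, tab3 above 0.004 m), for 0.2 s.
At the end, for the whole second after the job is handed in: Both bearings inside the lidded tub and both plates inside the open bin (centres within the walls and below the rim), at rest; lid within 0.04 rad of shut; each of the four tabs pressed down by more than 4 of its 5 mm (all of step 1 and all of step 3 and linear speed of each of bearing_a, bearing_b, plate_a, plate_b below 0.03 m/s); the robot touches nothing.
It fails at once if a bearing or plate is lifted more than about 40 mm above the board instead of being slid (z of any of bearing_a_mid, bearing_b_mid, plate_a_mid, plate_b_mid in the frame of board above 0.11 m).
It fails at once if the tape roll, screwdriver or carton is shifted by more than 30 mm (distance of any of tape, driver, carton from where it was at the start of the episode above 0.03 m).
It fails at once if the lid is pressed with more than 60 N (contact force between any of the fingers, the arm and lid above 60 N).
It also fails if it takes over 72 s, if anything falls off the work surface, if the arm or the gripper's body presses on something with over 40 N, if the wrist force passes 120 N, or if a joint passes its speed limit or range.

### The arm

A 6-joint arm with a two-finger parallel gripper is mounted at the origin on the work surface. World frame = base frame: x ahead of the robot, y to its left, z up, the work surface at z = 0. Lengths are in mm, angles in rad, forces in N, time in s.
With the tool pointing down it reaches from about 150 to 775 mm from the base axis. Payload 6.1 kg.
Tool frame: the origin (TCP) lies at the very end of the fingers, on their centre line; the grasp point (between the pads) lies 19 mm behind it; x points along the fingers, z is the direction in which the jaws open and shut, and the axes are right-handed (so a half turn about x gives the same grasp; the last joint's range is limited). The gripper opens to 85 mm and grips with 20 to 120 N. Pads are 22 mm wide; open, the fingers measure 114 mm over their backs; the gripper's body (76 mm by 85 mm) begins 54 mm behind the grasp point. The pads swing forward as they close: fully open they stand 13 mm farther back than shut.
Start: joints at [1.313, 0.126, -0.04, 1.405, 0, 1.571], TCP at [133.845, 507.635, 231.295] pointing down, gripper open.
Joint ranges: [-2.72, 2.72], [-0.95, 1.95], [-1.27, 1.35], [-1.78, 2.02], [-1.46, 1.47], [-3.14, 3.14]. Speed limits (rad/s): [2.39, 2.39, 3.01, 3.14, 3.14, 3.14].

### API

Orientations are given as [roll, pitch, yaw] about the fixed x, y, z axes, in that order (R = Rz(yaw) Ry(pitch) Rx(roll)).
In Python, from station import manip gives the robot as it stands.
- The arm moves only by the tool jog_arm, never from a script. Its argument "increments" is a list of rows, each an object of numbers: "x", "y", "z": the shift along the tool's x, y, z in mm; "yaw": the turn about the tool's x in degrees; "hand": the gripper command: -1 is fully open, 1 is shut, values between are in proportion. A call has 1 to 12 rows; each row shifts and turns the commanded pose from where the row before left it, along the tool's axes as they then stand; what a row does not reach is not made up. A row lasts 1/8 s, in which the tool goes at most 62.5 mm and 10.7 degrees, less where a joint would pass 70% of its speed; a pose out of reach is approached as far as the arm can. A call is refused whole if a number of a shift passes 62.5 or a number of a turn 10.7, either way. A call with a gripper value outside its range is refused whole. The fingers move at their own pace and stop on an object; "grip_force" is the grip in N (left out, the last holds). Time passes only in rows, so rows that do not move let the fingers close. It gives the time, the measured TCP pose, the force and the opening at its end, in the units of the state.
- manip.read_state(): the state, without advancing time (a new reading comes with each control period).
- manip.camera(name): name is "side" or "top"; returns a dict with "frame" (384x512x3 uint8, red, green, blue), "depth" (384x512 float32, mm along the optical axis (not along the pixel's ray), 0 where there is no reading), "fov_y" (degrees; the focal length in pixels is half the picture's height over the tangent of half this angle, whatever the lens; pixels are square), "cx", "cy" (the principal point, pixels), "eye" and "rotation" of the camera in the world. Camera axes: x right, y down, z forward; pixel columns grow to the right and rows downward; lengths in mm; the calibration is good to about 2 mm. A picture is of the moment at which its call begins.
- manip.close_job(): hands the job in, once; it reports no verdict.
The state is a dict: "time": time; "qpos": joint angles; "qd": joint speeds; "joint_efforts": joint torques, N m; "ee_pos": TCP position; "orientation": TCP orientation; "wrist_force": force on the tool from outside, world axes, zero at the start; "moment": the same for the moment, N m; "finger_gap": finger opening in mm.
Only numpy, scipy, OpenCV 4.12 (cv2) and the standard library are available. Lean on these libraries where they do the work, as an engineer would, in place of code of your own. Each camera call takes 0.05 s, during which the arm holds its last target. There are 200 camera calls.

## Working session

There is one attempt and no reset: what is moved stays moved. The work goes in short steps, Python scripts to look and compute and a tool call to move; the robot and the scene stay as the last step left them, time stands still between calls to the robot, and variables do not carry over. Pictures are saved under pics/ and viewed, about 8 in all and at most 12, crops included, and the job is handed in when it is done.

Besides the shell and the picture viewer there is one more tool, called after "Call:" as a command line: name --argument value ..., lists and objects as JSON in quotes. jog_arm: Moves the arm, as the interface text tells. Its arguments: {"type":"object","properties":{"increments":{"type":"array"},"grip_force":{"type":"number"}},"required":["increments"]}

```bash
mkdir -p pics; ls
python3 - <<'E'
from station import manip
import cv2,numpy as np
print(manip.read_state())
for n in("top","side"):
    c=manip.camera(n); np.savez(f"{n}0.npz",**{k:np.array(v) for k,v in c.items()})
    print(n,c["fov_y"],c["cx"],c["cy"],c["eye"],c["rotation"])
    cv2.imwrite(f"pics/{n}0.png",c["frame"][...,::-1])
E
```

```text
pics
{'time': 0.0, 'qpos': array([ 1.31302122e+00,  1.26389898e-01, -4.06274936e-02,  1.40537189e+00,
        6.00907891e-06,  1.57079194e+00]), 'qd': array([ 0.00066784, -0.00029521, -0.00065987,  0.00085515, -0.00123091,
        0.00031607]), 'joint_efforts': array([ 2.93761455e-03, -4.35920727e+01,  3.52918303e+01,  1.74291985e-02,
        3.40015995e-04, -9.43387022e-06]), 'ee_pos': array([133.73358786, 507.26414167, 230.51434068]), 'orientation': array([ 3.13781601,  1.56920336, -1.8323437 ]), 'wrist_force': array([0.14608543, 0.79387814, 0.36134982]), 'moment': array([0.02563576, 0.01725915, 0.04506229]), 'finger_gap': 85.41593320959731}
top 48.71847924987787 260.013238217143 190.67905400304676 [ 355.28309501    4.91314754 1331.40979945] [-3.00906726  0.0153338  -1.56251424]
side 47.4344303974708 260.07239800116986 194.59372522635232 [  485.16932779 -1003.11116883   872.02514724] [-2.22864432 -0.0224351  -0.04215119]
```

View pics/top0.png

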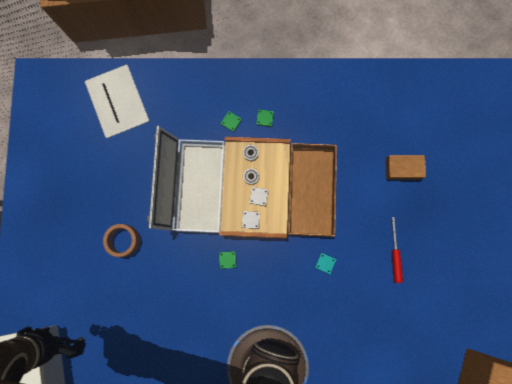

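View pics/side0.png

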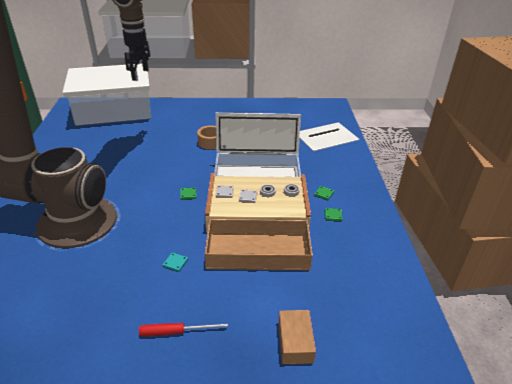

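```bash
cat > h.py <<'E'
import numpy as np,cv2
from scipy.spatial.transform import Rotation as Ro
from station import manip
def load(n): return dict(np.load(f"{n}0.npz"))
def R(c):
    r=np.array(c["rotation"]); return r if r.shape==(3,3) else Ro.from_euler("xyz",r).as_matrix()
def f(c): return 192/np.tan(np.radians(c["fov_y"])/2)
def ray(c,uv,z):
    uv=np.atleast_2d(uv).astype(float)
    d=np.c_[(uv-[c["cx"],c["cy"]])/f(c),np.ones(len(uv))]@R(c).T
    e=np.array(c["eye"]); return e+d*((z-e[2])/d[:,2])[:,None]
def cloud(c):
    v,u=np.mgrid[:384,:512]; d=c["depth"]
    p=np.dstack([(u-c["cx"])/f(c)*d,(v-c["cy"])/f(c)*d,d]); return p@R(c).T+np.array(c["eye"])
def blobs(m,amin=40):
    n,l,s,ce=cv2.connectedComponentsWithStats(m.astype(np.uint8))
    return [(l==i,s[i],ce[i]) for i in range(1,n) if s[i][4]>=amin]
E
python3 - <<'E'
from h import *
c=load("top"); P=cloud(c); hsv=cv2.cvtColor(c["frame"],cv2.COLOR_RGB2HSV)
print("base/table", P[300,200],P[188,240])
z=P[...,2]; 
H,S,V=[hsv[...,i].astype(int) for i in range(3)]
# board wood
m=(H>8)&(H<30)&(S>60)&(V>100)&(abs(z-64)<14)
m[:, :215]=0; m[:,295:]=0; m[:130]=0;m[245:]=0
m=cv2.morphologyEx(m.astype(np.uint8),cv2.MORPH_CLOSE,np.ones((25,25)))
for b,s,ce in blobs(m,500):
    ct=cv2.findContours(b.astype(np.uint8),0,2)[0][0]; r=cv2.minAreaRect(ct); bx=cv2.boxPoints(r)
    print("board",s,r,ray(c,bx,62)[:,:2].round(1).tolist(), ray(c,[r[0]],62).round(1))
# parts: low-saturation in board
m=(S<70)&(np.arange(512)[None]>228)&(np.arange(512)[None]<284)&(np.arange(384)[:,None]>143)&(np.arange(384)[:,None]<233)
m=cv2.morphologyEx(m.astype(np.uint8),cv2.MORPH_CLOSE,np.ones((3,3)))
for b,s,ce in blobs(m):
    ct=max(cv2.findContours(b.astype(np.uint8),0,2)[0],key=cv2.contourArea); r=cv2.minAreaRect(ct)
    print("part",s,ce.round(1),[np.round(q,1) for q in r],ray(c,[r[0]],74).round(1), z[b].mean())
# lid / tub
for u in range(140,300,6): print(u,P[185,u].round(0),c["frame"][185,u])
for n in [(96,118)]: pass
m=((H<25)&(S>80)&(np.arange(512)[None]<140)&(np.arange(384)[:,None]>215)&(np.arange(384)[:,None]<265))
print("tape",[ (ray(c,[ce],48).round(0),s) for b,s,ce in blobs(m)])
E
```

```text
base/table [192.35273158 209.00691534  -5.29647342] [532.68702301  86.64028075  58.18011801]
board [ 220  137   75  101 6728] ((258.7282409667969, 187.0664825439453), (74.0221939086914, 98.23506164550781), 2.2025983333587646) [[391.0, 144.5], [691.6, 139.1], [683.6, -88.1], [384.4, -75.9]] [[535.4  29.8  62. ]]
part [243 145  16  16 206] [250.3 152.3] [array([250.5, 152.5]), array([15., 15.]), np.float64(90.0)] [[639.2  55.4  74. ]] 79.50504275142993
part [243 168  25  38 490] [255.2 187.9] [array([255.9, 186.9]), array([39.5, 20.6]), np.float64(76.0)] [[534.1  38.1  74. ]] 78.85180527807505
part [242 211  18  18 295] [250.4 219.5] [array([250.5, 219.5]), array([17., 17.]), np.float64(90.0)] [[436.3  53.1  74. ]] 74.01894358644253
140 [549. 410.  -2.] [ 37  69 124]
146 [549. 391.  -2.] [ 40  72 126]
152 [521. 319. 188.] [140 144 147]
158 [524. 307. 171.] [72 72 70]
164 [ 355.    5. 1331.] [92 91 85]
170 [536. 292.  91.] [95 91 86]
176 [541. 282.  59.] [77 77 77]
182 [548. 274.   6.] [168 164 151]
188 [549. 255.   6.] [208 204 188]
194 [549. 236.   6.] [212 207 191]
200 [549. 217.   7.] [209 204 188]
206 [550. 199.  -1.] [207 203 186]
212 [549. 179.   3.] [211 205 189]
218 [549. 160.   6.] [210 205 189]
224 [541. 135.  64.] [205 172 121]
230 [542. 117.  57.] [217 183 127]
236 [541.  98.  66.] [208 177 122]
242 [542.  81.  54.] [216 181 126]
248 [541.  62.  64.] [202 169 115]
254 [542.  44.  57.] [198 165 113]
260 [542.  26.  61.] [222 186 127]
266 [542.   8.  59.] [208 174 118]
272 [542. -10.  64.] [215 181 123]
278 [542. -28.  62.] [229 195 134]
284 [543. -47.  58.] [224 187 129]
290 [544. -65.  53.] [116  83  54]
296 [550. -87.   7.] [160 115  72]
tape [(array([[373., 449.,  48.]]), array([104, 224,  32,  33, 361], dtype=int32))]
```

Run:
```python
from h import *
c=load("top"); P=cloud(c); fr=c["frame"]; hsv=cv2.cvtColor(fr,cv2.COLOR_RGB2HSV); S=hsv[...,1].astype(int)
cv2.imwrite("pics/crop.png",cv2.resize(fr[120:245,145:345,::-1],None,fx=4,fy=4,interpolation=cv2.INTER_CUBIC))
# edges of board +-y: per row, find
g=cv2.GaussianBlur(fr.astype(float),(3,3),0)
for v in range(150,232,8):
    row=g[v]; sat=S[v]
    d=lambda u:row[u+1,2]-row[u-1,2]
    u1=min(range(217,228),key=d); u2=max(range(284,296),key=lambda u:abs(row[u+1].sum()-row[u-1].sum()))
    print(v,u1,u2,ray(c,[[u1,v],[u2,v]],62)[:,:2].round(0).tolist())
```

```text
150 224 289 [[649.0, 137.0], [650.0, -62.0]]
158 223 289 [[624.0, 140.0], [625.0, -62.0]]
166 223 288 [[600.0, 139.0], [601.0, -59.0]]
174 222 288 [[575.0, 142.0], [576.0, -59.0]]
182 222 288 [[550.0, 141.0], [551.0, -59.0]]
190 221 288 [[526.0, 144.0], [527.0, -59.0]]
198 221 287 [[501.0, 143.0], [503.0, -56.0]]
206 221 287 [[477.0, 143.0], [478.0, -56.0]]
214 220 287 [[453.0, 145.0], [454.0, -56.0]]
222 220 286 [[429.0, 145.0], [430.0, -53.0]]
230 219 286 [[405.0, 147.0], [407.0, -53.0]]
```

View pics/crop.png

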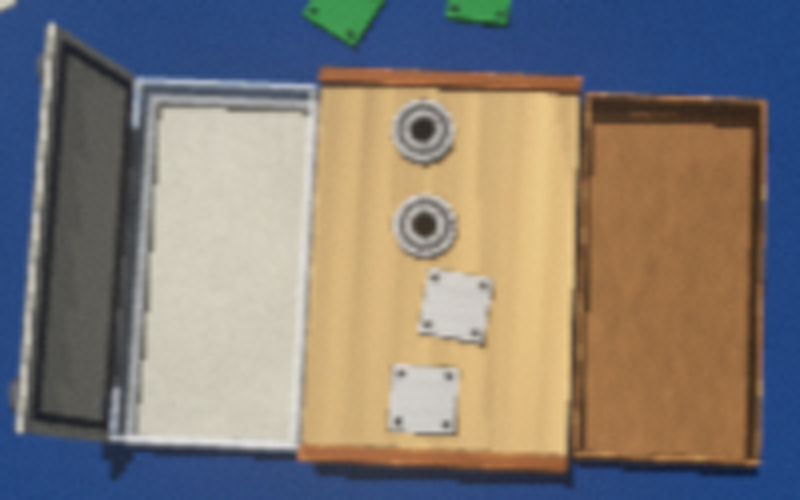

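```bash
cat >> h.py <<'E'
YAW=-0.039
def board():
    c=load("top")
    # fence outer edges at mid, y edges averaged
    top=ray(c,[[145+450/4,120+70/4]],72)[0]; bot=ray(c,[[145+435/4,120+463/4]],72)[0]
    ex=np.array([np.cos(YAW),np.sin(YAW)]); ey=np.array([-ex[1],ex[0]])
    mid=ray(c,[[221.6,190],[287.8,190]],62)[:,:2].mean(0)
    cx=(top[:2]@ex+bot[:2]@ex)/2
    return cx*ex+(mid@ey)*ey, ex, ey, (top[:2]-bot[:2])@ex
def tob(p):
    C,ex,ey,_=board(); d=np.atleast_2d(p)[:,:2]-C; return np.c_[d@ex,d@ey]
def st():
    s=manip.read_state(); r=Ro.from_euler("xyz",s["orientation"]).as_matrix()
    return s,r
E
python3 - <<'E'
from h import *
C,ex,ey,L=board(); print("C",C,"len",L)
c=load("top")
px={"bear1":(250.6,152.4,76),"bear2":(251.1,176.1,76),"pl1":(258.9,196.6,72),"pl2":(250.9,219.4,72)}
for k,(u,v,z) in px.items():
    p=ray(c,[[u-.4,v-.4]],z); print(k,p.round(1),tob(p).round(1))
s,r=st(); print(r.round(3)); print("tcp board",tob(s["ee_pos"]).round(1))
zb=[r[:2,2]@ex,r[:2,2]@ey]; print("jaw in board",zb, np.degrees(np.arctan2(zb[1],zb[0])))
E
```

```text
C [537.61474111  41.53365686] len 298.0422513197353
bear1 [[640.3  56.2  76. ]] [[102.1  18.7]]
bear2 [[567.7  53.9  76. ]] [[29.6 13.5]]
pl1 [[506.3  30.   72. ]] [[-30.8 -12.7]]
pl2 [[438.   53.2  72. ]] [[-100.     7.8]]
[[-0.    -0.967  0.255]
 [-0.001  0.255  0.967]
 [-1.     0.    -0.001]]
tcp board [[-421.7  449.7]]
jaw in board [np.float64(0.21704950911043405), np.float64(0.976159504734986)] 77.46419108594063
```

Call:
jog_arm --increments '[{"yaw": 10.6, "hand": 0.4}, {"yaw": 10.6, "hand": 0.4}, {"yaw": 10.6, "hand": 0.4}, {"yaw": 10.6, "hand": 0.4}, {"yaw": 10.6, "hand": 0.4}, {"yaw": 10.6, "hand": 0.4}, {"yaw": 10.6, "hand": 0.4}, {"yaw": 3.3, "hand": 0.4}]'

```text
$.increments[0]: bad value
```

```bash
cat >> h.py <<'E'
def rep():
    s,r=st(); C,ex,ey,_=board(); zb=[r[:2,2]@ex,r[:2,2]@ey]
    print("t",round(s["time"],2),"board xy",tob(s["ee_pos"]).round(1),"z",s["ee_pos"][2].round(1),"jaw",np.degrees(np.arctan2(zb[1],zb[0])).round(2),"F",s["wrist_force"].round(1),"gap",round(s["finger_gap"],1),"q",s["qpos"].round(2))
E
python3 -c "from h import *; rep()"
```

```text
t 0.1 board xy [[-421.7  449.7]] z 230.6 jaw 77.46 F [ 0.5  0.5 -0.1] gap 85.6 q [ 1.31  0.13 -0.04  1.41  0.    1.57]
```

Call:
jog_arm --increments '[{"x": 0, "y": 0, "z": 0, "yaw": 10.6, "hand": 0.4}, {"x": 0, "y": 0, "z": 0, "yaw": 10.6, "hand": 0.4}, {"x": 0, "y": 0, "z": 0, "yaw": 10.6, "hand": 0.4}, {"x": 0, "y": 0, "z": 0, "yaw": 10.6, "hand": 0.4}, {"x": 0, "y": 0, "z": 0, "yaw": 10.6, "hand": 0.4}, {"x": 0, "y": 0, "z": 0, "yaw": 10.6, "hand": 0.4}, {"x": 0, "y": 0, "z": 0, "yaw": 10.6, "hand": 0.4}, {"x": 0, "y": 0, "z": 0, "yaw": 3.3, "hand": 0.4}]'

```text
time: 1.1
ee_pos: [133.8, 507.4, 230.8]
orientation: [-1.793, 1.57, -1.836]
wrist_force: [0.6, -0.3, -1.0]
finger_gap: 25.6
```

```bash
python3 -c "from h import *; rep()"
```

```text
t 1.1 board xy [[-421.7  449.8]] z 230.8 jaw -0.2 F [ 0.6 -0.3 -1. ] gap 25.6 q [ 1.31  0.13 -0.04  1.41  0.    2.93]
```

Call:
jog_arm --increments '[{"x": 0, "y": -35, "z": 30, "yaw": 0, "hand": 0.4}, {"x": 0, "y": -35, "z": 30, "yaw": 0, "hand": 0.4}, {"x": 0, "y": -35, "z": 30, "yaw": 0, "hand": 0.4}, {"x": 0, "y": -35, "z": 30, "yaw": 0, "hand": 0.4}, {"x": 0, "y": -35, "z": 30, "yaw": 0, "hand": 0.4}, {"x": 0, "y": -35, "z": 30, "yaw": 0, "hand": 0.4}, {"x": 0, "y": -35, "z": 30, "yaw": 0, "hand": 0.4}, {"x": 0, "y": -35, "z": 30, "yaw": 0, "hand": 0.4}, {"x": 0, "y": -35, "z": 30, "yaw": 0, "hand": 0.4}, {"x": 0, "y": -35, "z": 30, "yaw": 0, "hand": 0.4}, {"x": 0, "y": -35, "z": 22, "yaw": 0, "hand": 0.4}, {"x": 0, "y": 0, "z": 0, "yaw": 0, "hand": 0.4}]'

```text
time: 2.6
ee_pos: [441.1, 108.2, 230.7]
orientation: [-2.618, 1.57, -2.662]
wrist_force: [0.0, 0.2, 0.3]
finger_gap: 25.7
```

```bash
python3 -c "from h import *; rep()"
```

```text
t 2.6 board xy [[-99.   62.8]] z 230.7 jaw -0.28 F [0.  0.2 0.3] gap 25.7 q [ 0.24 -0.01 -0.18  1.4  -0.    1.86]
```

Call:
jog_arm --increments '[{"x": 50, "y": 0, "z": 0, "yaw": 0, "hand": 0.4}, {"x": 50, "y": 0, "z": 0, "yaw": 0, "hand": 0.4}, {"x": 45, "y": 0, "z": 0, "yaw": 0, "hand": 0.4}, {"x": 16, "y": 0, "z": 0, "yaw": 0, "hand": 0.4}, {"x": 5, "y": 0, "z": 0, "yaw": 0, "hand": 0.4}, {"x": 0, "y": -10, "z": 0, "yaw": 0, "hand": 0.4}, {"x": 0, "y": -10, "z": 0, "yaw": 0, "hand": 0.4}, {"x": 0, "y": -14, "z": 0, "yaw": 0, "hand": 0.4}, {"x": 0, "y": -14, "z": 0, "yaw": 0, "hand": 0.4}, {"x": 0, "y": -14, "z": 0, "yaw": 0, "hand": 0.4}, {"x": 0, "y": -14, "z": 0, "yaw": 0, "hand": 0.4}]'

```text
time: 3.98
ee_pos: [437.3, 33.1, 65.4]
orientation: [0.673, 1.571, 0.633]
wrist_force: [0.4, 1.4, -0.8]
finger_gap: 25.6
```

Run:
```python
from h import *
rep(); c=manip.camera("top"); cv2.imwrite("pics/t1.png",cv2.resize(c["frame"][120:245,145:345,::-1],None,fx=3,fy=3,interpolation=cv2.INTER_CUBIC))
```

```text
t 3.98 board xy [[-99.9 -12.3]] z 65.4 jaw -0.06 F [ 0.4  1.4 -0.8] gap 25.6 q [ 0.08  0.02 -0.52  1.03  0.    1.69]
```

View pics/t1.png

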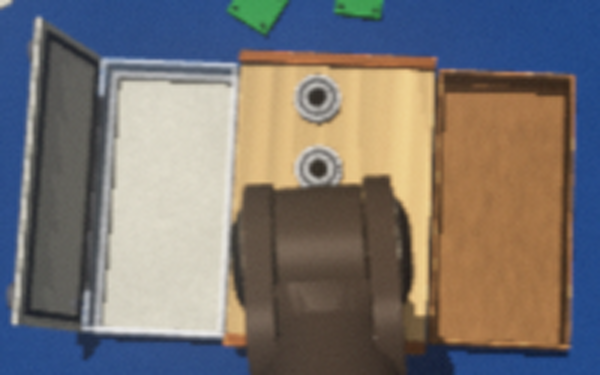

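Call:
jog_arm --increments '[{"x": 0, "y": -14, "z": 0, "yaw": 0, "hand": 0.4}, {"x": 0, "y": -14, "z": 0, "yaw": 0, "hand": 0.4}, {"x": 0, "y": -14, "z": 0, "yaw": 0, "hand": 0.4}, {"x": 0, "y": -14, "z": 0, "yaw": 0, "hand": 0.4}, {"x": 0, "y": -14, "z": 0, "yaw": 0, "hand": 0.4}, {"x": 0, "y": -14, "z": 0, "yaw": 0, "hand": 0.4}, {"x": 0, "y": -14, "z": 0, "yaw": 0, "hand": 0.4}, {"x": 0, "y": -14, "z": 0, "yaw": 0, "hand": 0.4}, {"x": 0, "y": -14, "z": 0, "yaw": 0, "hand": 0.4}, {"x": 0, "y": -4, "z": 0, "yaw": 0, "hand": 0.4}, {"x": -40, "y": 0, "z": 0, "yaw": 0, "hand": 0.4}, {"x": -20, "y": 30, "z": 20, "yaw": 0, "hand": 0.4}]'

```text
time: 5.52
ee_pos: [453.4, -67.3, 127.0]
orientation: [-0.298, 1.569, -0.341]
wrist_force: [0.7, -0.0, 0.1]
finger_gap: 25.6
```

Run:
```python
from h import *
rep(); c=manip.camera("side"); cv2.imwrite("pics/s1.png",cv2.resize(c["frame"][100:280,190:330,::-1],None,fx=3,fy=3,interpolation=cv2.INTER_CUBIC))
```

```text
t 5.53 board xy [[ -79.9 -112. ]] z 127.0 jaw -0.22 F [ 0.7 -0.   0.1] gap 25.6 q [-0.15  0.02 -0.38  1.17 -0.    1.47]
```

View pics/s1.png

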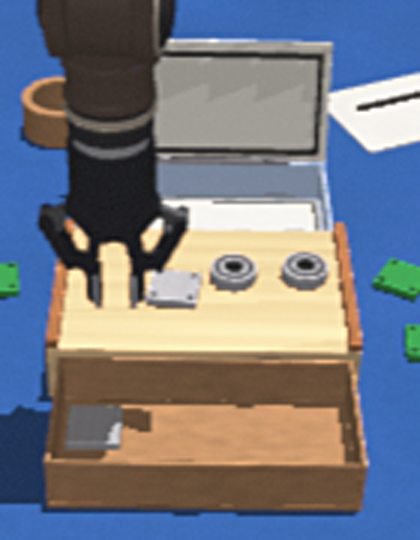

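Call:
jog_arm --increments '[{"x": 0, "y": 40, "z": 13, "yaw": 0, "hand": 0.4}, {"x": 0, "y": 40, "z": 12, "yaw": 0, "hand": 0.4}, {"x": 0, "y": 40, "z": 12, "yaw": 0, "hand": 0.4}, {"x": 0, "y": 40, "z": 12, "yaw": 0, "hand": 0.4}, {"x": 40, "y": 0, "z": 0, "yaw": 0, "hand": 0.4}, {"x": 22, "y": 0, "z": 0, "yaw": 0, "hand": 0.4}, {"x": 0, "y": -10, "z": 0, "yaw": 0, "hand": 0.4}, {"x": 0, "y": -10, "z": 0, "yaw": 0, "hand": 0.4}, {"x": 0, "y": -14, "z": 0, "yaw": 0, "hand": 0.4}, {"x": 0, "y": -14, "z": 0, "yaw": 0, "hand": 0.4}, {"x": 0, "y": -14, "z": 0, "yaw": 0, "hand": 0.4}, {"x": 0, "y": -14, "z": 0, "yaw": 0, "hand": 0.4}]'

```text
time: 7.08
ee_pos: [505.5, 14.4, 63.3]
orientation: [2.657, 1.571, 2.617]
wrist_force: [-0.1, 0.4, -0.3]
finger_gap: 25.6
```

```bash
python3 -c "from h import *; rep()"
```

```text
t 7.08 board xy [[-31.  -28.4]] z 63.3 jaw -0.06 F [-0.1  0.4 -0.3] gap 25.6 q [ 0.03  0.15 -0.39  1.03  0.    1.64]
```

Call:
jog_arm --increments '[{"x": -1, "y": -14, "z": 0, "yaw": 0, "hand": 0.4}, {"x": 0, "y": -14, "z": 0, "yaw": 0, "hand": 0.4}, {"x": 0, "y": -14, "z": 0, "yaw": 0, "hand": 0.4}, {"x": 0, "y": -14, "z": 0, "yaw": 0, "hand": 0.4}, {"x": 0, "y": -14, "z": 0, "yaw": 0, "hand": 0.4}, {"x": 0, "y": -14, "z": 0, "yaw": 0, "hand": 0.4}, {"x": 0, "y": -14, "z": 0, "yaw": 0, "hand": 0.4}, {"x": 0, "y": -14, "z": 0, "yaw": 0, "hand": 0.4}, {"x": -40, "y": 0, "z": 0, "yaw": 0, "hand": 0.4}, {"x": -20, "y": 30, "z": 21, "yaw": 0, "hand": 0.4}, {"x": 0, "y": 40, "z": 20, "yaw": 0, "hand": 0.4}, {"x": 0, "y": 36, "z": 20, "yaw": 0, "hand": 0.4}]'

```text
time: 8.57
ee_pos: [567.3, 7.6, 124.8]
orientation: [-0.036, 1.57, -0.076]
wrist_force: [1.3, -0.4, 0.0]
finger_gap: 25.7
```

```bash
python3 -c "from h import *; rep()"
```

```text
t 8.57 board xy [[ 31.  -32.7]] z 124.8 jaw -0.06 F [ 1.3 -0.4  0. ] gap 25.7 q [ 0.01  0.22 -0.16  1.19 -0.    1.62]
```

Call:
jog_arm --increments '[{"x": 40, "y": 0, "z": 0, "yaw": 0, "hand": 0.4}, {"x": 20, "y": 0, "z": -1, "yaw": 0, "hand": 0.4}, {"x": 0, "y": 8, "z": 0, "yaw": 0, "hand": 0.4}, {"x": 0, "y": 10, "z": 0, "yaw": 0, "hand": 0.4}, {"x": 0, "y": 12, "z": 0, "yaw": 0, "hand": 0.4}, {"x": 0, "y": 13, "z": 0, "yaw": 0, "hand": 0.4}, {"x": 0, "y": 13, "z": 0, "yaw": 0, "hand": 0.4}, {"x": 0, "y": 13, "z": 0, "yaw": 0, "hand": 0.4}, {"x": 0, "y": 13, "z": 0, "yaw": 0, "hand": 0.4}, {"x": 0, "y": 13, "z": 0, "yaw": 0, "hand": 0.4}, {"x": 0, "y": 13, "z": 0, "yaw": 0, "hand": 0.4}, {"x": 0, "y": 13, "z": 0, "yaw": 0, "hand": 0.4}]'

```text
time: 10.07
ee_pos: [570.2, 129.1, 64.4]
orientation: [1.366, 1.57, 1.327]
wrist_force: [0.9, -0.2, -1.0]
finger_gap: 25.7
```

Call:
jog_arm --increments '[{"x": 0, "y": 13, "z": 0, "yaw": 0, "hand": 0.4}, {"x": 0, "y": 13, "z": 0, "yaw": 0, "hand": 0.4}, {"x": 0, "y": 13, "z": 0, "yaw": 0, "hand": 0.4}, {"x": 0, "y": 10, "z": 0, "yaw": 0, "hand": 0.4}, {"x": -40, "y": 0, "z": 0, "yaw": 0, "hand": 0.4}, {"x": -20, "y": -30, "z": 14, "yaw": 0, "hand": 0.4}, {"x": 0, "y": -46, "z": 19, "yaw": 0, "hand": 0.4}, {"x": 0, "y": -46, "z": 19, "yaw": 0, "hand": 0.4}, {"x": 0, "y": -45, "z": 18, "yaw": 0, "hand": 0.4}]'

```text
time: 11.2
ee_pos: [636.0, 6.2, 124.5]
orientation: [0.005, 1.57, -0.034]
wrist_force: [2.0, 0.1, 0.2]
finger_gap: 25.8
```

```bash
python3 -c "from h import *; rep()"
```

```text
t 11.2 board xy [[ 99.7 -31.5]] z 124.5 jaw -0.03 F [2.  0.1 0.2] gap 25.8 q [ 0.01  0.35  0.02  1.23 -0.    1.62]
```

Call:
jog_arm --increments '[{"x": 40, "y": 0, "z": 0, "yaw": 0, "hand": 0.4}, {"x": 20, "y": 0, "z": 1, "yaw": 0, "hand": 0.4}, {"x": 0, "y": 8, "z": 0, "yaw": 0, "hand": 0.4}, {"x": 0, "y": 10, "z": 0, "yaw": 0, "hand": 0.4}, {"x": 0, "y": 12, "z": 0, "yaw": 0, "hand": 0.4}, {"x": 0, "y": 13, "z": 0, "yaw": 0, "hand": 0.4}, {"x": 0, "y": 13, "z": 0, "yaw": 0, "hand": 0.4}, {"x": 0, "y": 13, "z": 0, "yaw": 0, "hand": 0.4}, {"x": 0, "y": 13, "z": 0, "yaw": 0, "hand": 0.4}, {"x": 0, "y": 13, "z": 0, "yaw": 0, "hand": 0.4}, {"x": 0, "y": 13, "z": 0, "yaw": 0, "hand": 0.4}, {"x": 0, "y": 13, "z": 0, "yaw": 0, "hand": 0.4}]'

```text
time: 12.7
ee_pos: [641.2, 129.3, 64.3]
orientation: [1.672, 1.57, 1.633]
wrist_force: [0.6, 0.1, 0.3]
finger_gap: 26.2
```

Call:
jog_arm --increments '[{"x": 0, "y": 13, "z": 0, "yaw": 0, "hand": 0.4}, {"x": 0, "y": 13, "z": 0, "yaw": 0, "hand": 0.4}, {"x": 0, "y": 13, "z": 0, "yaw": 0, "hand": 0.4}, {"x": 0, "y": 10, "z": 0, "yaw": 0, "hand": 0.4}, {"x": -50, "y": 0, "z": 0, "yaw": 0, "hand": 0.4}, {"x": -60, "y": -10, "z": 0, "yaw": 0, "hand": 1}, {"x": -60, "y": 0, "z": -10, "yaw": 0, "hand": 1}, {"x": 0, "y": 0, "z": -60, "yaw": 0, "hand": 1}, {"x": 0, "y": -30, "z": -50, "yaw": 0, "hand": 1}, {"x": 0, "y": -60, "z": 0, "yaw": 0, "hand": 1}, {"x": 0, "y": -60, "z": 0, "yaw": 0, "hand": 1}]'

```text
time: 14.08
ee_pos: [516.2, 21.4, 234.9]
orientation: [-0.017, 1.569, -0.054]
wrist_force: [1.7, 0.5, 0.2]
finger_gap: -0.2
```

Run:
```python
from h import *
rep(); c=manip.camera("top"); c2=manip.camera("side"); np.savez("top1.npz",**{k:np.array(v) for k,v in c.items()}); np.savez("side1.npz",**{k:np.array(v) for k,v in c2.items()})
a=cv2.resize(c["frame"][125:245,145:345,::-1],None,fx=4,fy=2.4*1.6667,interpolation=cv2.INTER_CUBIC)
cv2.imwrite("pics/t2.png",a)
cv2.imwrite("pics/s2.png",cv2.resize(c2["frame"][90:280,190:330,::-1],None,fx=3,fy=3,interpolation=cv2.INTER_CUBIC))
```

```text
t 14.07 board xy [[-20.7 -21. ]] z 234.9 jaw 0.08 F [1.7 0.5 0.2] gap -0.2 q [ 0.04  0.11 -0.05  1.41 -0.    1.65]
```

View pics/t2.png

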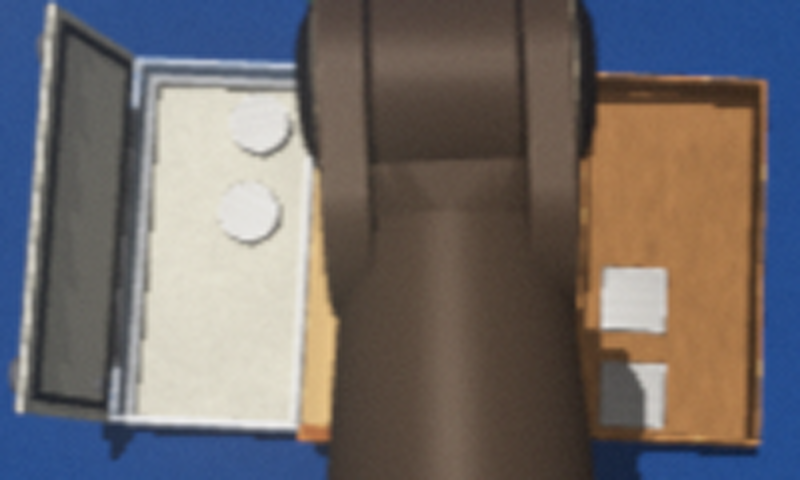

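View pics/s2.png

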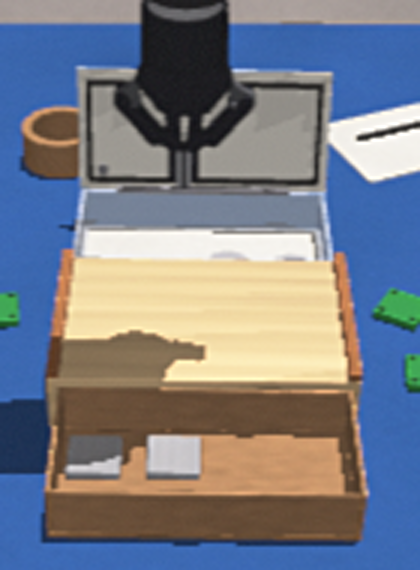

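Run:
```python
from h import *
c=load("top")
q=lambda x,y,z:tob(ray(c,[[145+x/4-.4,120+y/4-.4]],z)).round(1)[0]
print("hinge/rim far", q(135,80,56),q(110,440,56)," near",q(316,90,56),q(298,448,56))
for z in (195,192): print("lid edge",z,q(50,24,z),q(16,432,z))
P=cloud(c); m=P[...,2]
lid=np.zeros((384,512),bool); lid[140:225,152:172]=1; lid&=(m>75)&(m<210)
b=tob(P[lid][:,:2]); zz=m[lid]; A=np.polyfit(zz,b[:,1],1); print("slope",A, "y at 56",np.polyval(A,56),"theta",np.pi/2+np.arctan(A[0]),lid.sum())
```

```text
hinge/rim far [136.  243.8] [-141.8  242.4]  near [134.1 103.3] [-141.1  100.7]
lid edge 195 [138.6 274.4] [-143.6  274.9]
lid edge 192 [139.4 275.2] [-143.5  275.7]
slope [2.06762424e-01 2.30477202e+02] y at 56 242.05589756950835 theta 1.7746856806631017 1576
```

Call:
jog_arm --increments '[{"x": 0, "y": 55, "z": 4, "yaw": 0, "hand": 1}, {"x": 0, "y": 55, "z": 4, "yaw": 0, "hand": 1}, {"x": 0, "y": 55, "z": 4, "yaw": 0, "hand": 1}, {"x": 0, "y": 55, "z": 4, "yaw": 0, "hand": 1}, {"x": 0, "y": 55, "z": 3, "yaw": 0, "hand": 1}, {"x": 0, "y": 55, "z": 0, "yaw": 0, "hand": 1}, {"x": 0, "y": 10, "z": 0, "yaw": 0, "hand": 1}, {"x": 40, "y": 0, "z": 0, "yaw": 0, "hand": 1}, {"x": 42, "y": 0, "z": 0, "yaw": 0, "hand": 1}, {"x": 0, "y": 0, "z": 0, "yaw": 0, "hand": 1}]'

```text
time: 15.42
ee_pos: [547.3, 359.5, 148.9]
orientation: [-2.504, 1.564, -2.544]
wrist_force: [-0.4, 0.3, 0.2]
finger_gap: -0.3
```

```bash
python3 -c "from h import *; rep()"
```

```text
t 15.43 board xy [[ -2.7 318.1]] z 148.9 jaw -0.06 F [-0.4  0.3  0.2] gap -0.3 q [ 0.58  0.39  0.12  1.31 -0.    2.19]
```

Call:
jog_arm --increments '[{"x": -2, "y": -16, "z": 0, "yaw": 0, "hand": 1}, {"x": -2, "y": -14, "z": 0, "yaw": 0, "hand": 1}, {"x": 0, "y": -10, "z": 0, "yaw": 0, "hand": 1}, {"x": -2, "y": -10, "z": 0, "yaw": 0, "hand": 1}, {"x": -1, "y": -10, "z": 0, "yaw": 0, "hand": 1}, {"x": 0.5, "y": -13, "z": 0, "yaw": 0, "hand": 1}, {"x": 2, "y": -13, "z": 0, "yaw": 0, "hand": 1}, {"x": 4, "y": -12, "z": 0, "yaw": 0, "hand": 1}, {"x": 5, "y": -12, "z": 0, "yaw": 0, "hand": 1}, {"x": 7, "y": -11, "z": 0, "yaw": 0, "hand": 1}, {"x": 8, "y": -11, "z": 0, "yaw": 0, "hand": 1}]'

```text
time: 16.8
ee_pos: [543.9, 228.1, 132.0]
orientation: [-2.236, 1.57, -2.276]
wrist_force: [0.7, 1.5, 1.0]
finger_gap: -0.4
```

Run:
```python
from h import *
rep(); c2=manip.camera("side")
cv2.imwrite("pics/s3.png",cv2.resize(c2["frame"][60:260,170:350,::-1],None,fx=3,fy=3,interpolation=cv2.INTER_CUBIC))
```

```text
t 16.8 board xy [[ -1.  186.7]] z 132.0 jaw -0.04 F [0.7 1.5 1. ] gap -0.4 q [ 0.4   0.26 -0.09  1.22 -0.    2.01]
```

View pics/s3.png

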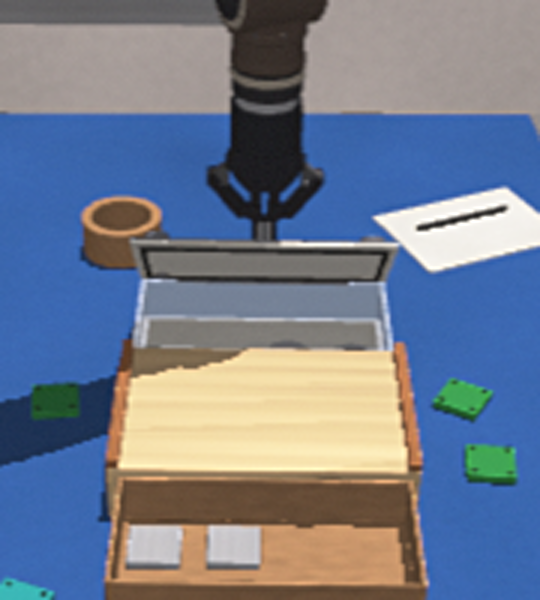

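Call:
jog_arm --increments '[{"x": 11, "y": -9, "z": 0, "yaw": 0, "hand": 1}, {"x": 12, "y": -9, "z": 0, "yaw": 0, "hand": 1}, {"x": 10, "y": -5, "z": 0, "yaw": 0, "hand": 1}, {"x": 8, "y": -3, "z": 0, "yaw": 0, "hand": 1}, {"x": 8, "y": -3, "z": 0, "yaw": 0, "hand": 1}, {"x": 6, "y": -2, "z": 0, "yaw": 0, "hand": 1}, {"x": 5, "y": -1, "z": 0, "yaw": 0, "hand": 1}, {"x": 3, "y": 0, "z": 0, "yaw": 0, "hand": 1}, {"x": 2, "y": 0, "z": 0, "yaw": 0, "hand": 1}, {"x": 1, "y": 0, "z": 0, "yaw": 0, "hand": 1}]'

```text
time: 18.1
ee_pos: [542.9, 197.3, 66.8]
orientation: [0.366, 1.571, 0.327]
wrist_force: [-0.2, 0.6, 0.1]
finger_gap: -0.2
```

```bash
python3 -c "from h import *; rep()"
```

```text
t 18.1 board xy [[ -0.7 155.8]] z 66.8 jaw -0.03 F [-0.2  0.6  0.1] gap -0.2 q [ 0.35  0.27 -0.22  1.07 -0.    1.96]
```

Call:
jog_arm --increments '[{"x": 1.5, "y": 0, "z": 0, "yaw": 0, "hand": 1}, {"x": 1.5, "y": 0, "z": 0, "yaw": 0, "hand": 1}, {"x": 1.5, "y": 0, "z": 0, "yaw": 0, "hand": 1}, {"x": 0.5, "y": 0, "z": 0, "yaw": 0, "hand": 1}]'

```text
time: 18.6
ee_pos: [542.8, 197.2, 61.7]
orientation: [-3.014, 1.571, -3.054]
wrist_force: [0.4, 0.3, 0.3]
finger_gap: -0.2
```

```bash
python3 -c "from h import *; rep()"
```

```text
t 18.6 board xy [[ -0.9 155.7]] z 61.7 jaw -0.04 F [0.4 0.3 0.3] gap -0.2 q [ 0.35  0.28 -0.23  1.06  0.    1.96]
```

Call:
jog_arm --increments '[{"x": 0.5, "y": 0, "z": 0, "yaw": 0, "hand": 1}, {"x": 0.5, "y": 0, "z": 0, "yaw": 0, "hand": 1}]'

```text
time: 18.85
ee_pos: [542.9, 197.2, 60.8]
orientation: [2.343, 1.571, 2.304]
wrist_force: [-0.0, 0.2, 0.0]
finger_gap: 0.2
```

Call:
jog_arm --increments '[{"x": 0.5, "y": 0, "z": 0, "yaw": 0, "hand": 1}, {"x": 0.5, "y": 0, "z": 0, "yaw": 0, "hand": 1}]'

```text
time: 19.1
ee_pos: [542.9, 197.2, 60.0]
orientation: [0.199, 1.571, 0.159]
wrist_force: [-2.3, -0.6, 4.9]
finger_gap: -0.1
```

Call:
jog_arm --increments '[{"x": 0.4, "y": 0, "z": 0, "yaw": 0, "hand": 1}, {"x": 0, "y": 0, "z": 0, "yaw": 0, "hand": 1}]'

```text
time: 19.35
ee_pos: [542.9, 197.2, 60.0]
orientation: [0.346, 1.57, 0.307]
wrist_force: [-2.0, -1.2, 4.9]
finger_gap: -0.1
```

```bash
python3 -c "from h import *; rep()"
```

```text
t 19.35 board xy [[ -0.8 155.7]] z 60.0 jaw -0.04 F [-2.  -1.2  4.9] gap -0.1 q [ 0.35  0.28 -0.23  1.06 -0.    1.96]
```

Call:
jog_arm --increments '[{"x": -30, "y": 0, "z": 0, "yaw": 0, "hand": 1}, {"x": 0, "y": -11, "z": -39, "yaw": 0, "hand": 1}, {"x": 0, "y": -11, "z": -39, "yaw": 0, "hand": 1}, {"x": 0, "y": -10, "z": -38, "yaw": 0, "hand": 1}, {"x": 0, "y": 0, "z": 0, "yaw": 0, "hand": 1}]'

```text
time: 19.98
ee_pos: [423.3, 169.2, 89.4]
orientation: [-2.785, 1.57, -2.824]
wrist_force: [1.3, -0.6, 0.5]
finger_gap: 0.1
```

Run:
```python
from h import *
rep(); c=manip.camera("top"); np.savez("top0b.npz",**{k:np.array(v) for k,v in c.items()})
cv2.imwrite("pics/t4.png",cv2.resize(c["frame"][130:245,160:260,::-1],None,fx=5,fy=5,interpolation=cv2.INTER_CUBIC))
```

```text
t 19.98 board xy [[-119.2  123.1]] z 89.4 jaw -0.01 F [ 1.3 -0.6  0.5] gap 0.1 q [ 0.38  0.04 -0.45  1.08  0.    1.99]
```

View pics/t4.png

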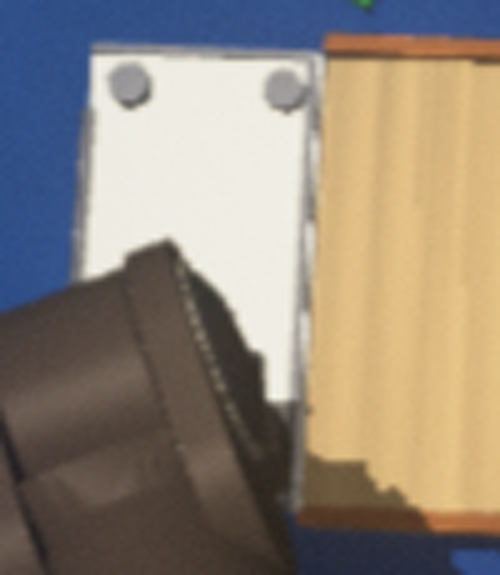

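Run:
```python
from h import *
c=load("top")
for x,y in((129,85),(286,89)): print(tob(ray(c,[[160+x/5-.4,130+y/5-.4]],71)).round(1))
```

```text
[[111.3 217.3]]
[[113.  121.3]]
```

Call:
jog_arm --increments '[{"x": 11, "y": 0, "z": 1, "yaw": 0, "hand": 1}, {"x": 1.5, "y": 0, "z": 0, "yaw": 0, "hand": 1}, {"x": 1.5, "y": 0, "z": 0, "yaw": 0, "hand": 1}]'

```text
time: 20.4
ee_pos: [427.0, 169.8, 74.8]
orientation: [-2.692, 1.57, -2.732]
wrist_force: [0.4, 0.0, -0.6]
finger_gap: 0.2
```

Call:
jog_arm --increments '[{"x": 1, "y": -2, "z": 0, "yaw": 0, "hand": 1}, {"x": 1, "y": 0, "z": 0, "yaw": 0, "hand": 1}, {"x": 1, "y": 0, "z": 0, "yaw": 0, "hand": 1}]'

```text
time: 20.78
ee_pos: [426.8, 167.7, 72.9]
orientation: [0.197, 1.57, 0.157]
wrist_force: [-2.0, -0.5, 7.7]
finger_gap: -0.0
```

Call:
jog_arm --increments '[{"x": 1, "y": 0, "z": 0, "yaw": 0, "hand": 1}, {"x": 1, "y": 0, "z": 0, "yaw": 0, "hand": 1}]'

```text
time: 21.02
ee_pos: [426.8, 167.7, 71.4]
orientation: [0.191, 1.57, 0.151]
wrist_force: [-1.7, -1.6, 8.2]
finger_gap: -0.1
```

Call:
jog_arm --increments '[{"x": 1, "y": 0, "z": 0, "yaw": 0, "hand": 1}, {"x": 1, "y": 0, "z": 0, "yaw": 0, "hand": 1}]'

```text
time: 21.28
ee_pos: [426.8, 167.7, 69.4]
orientation: [0.159, 1.57, 0.12]
wrist_force: [-2.5, -1.6, 6.5]
finger_gap: -0.1
```

Call:
jog_arm --increments '[{"x": 1, "y": 0, "z": 0, "yaw": 0, "hand": 1}, {"x": 0.5, "y": 0, "z": 0, "yaw": 0, "hand": 1}]'

```text
time: 21.52
ee_pos: [426.9, 167.8, 68.3]
orientation: [0.218, 1.569, 0.179]
wrist_force: [-4.1, -2.0, 13.2]
finger_gap: 0.2
```

Call:
jog_arm --increments '[{"x": 0.7, "y": 0, "z": 0, "yaw": 0, "hand": 1}, {"x": 0, "y": 0, "z": 0, "yaw": 0, "hand": 1}]'

```text
time: 21.78
ee_pos: [426.9, 167.8, 68.2]
orientation: [0.278, 1.569, 0.238]
wrist_force: [-5.9, -2.9, 15.5]
finger_gap: 0.1
```

Call:
jog_arm --increments '[{"x": 0.7, "y": 0, "z": 0, "yaw": 0, "hand": 1}, {"x": 0.5, "y": 0, "z": 0, "yaw": 0, "hand": 1}, {"x": 0, "y": 0, "z": 0, "yaw": 0, "hand": 1}]'

```text
time: 22.15
ee_pos: [427.0, 167.8, 68.0]
orientation: [0.302, 1.568, 0.262]
wrist_force: [-8.3, -3.9, 24.7]
finger_gap: 0.1
```

Call:
jog_arm --increments '[{"x": -18, "y": 0, "z": 0, "yaw": 0, "hand": 1}, {"x": 0, "y": 48, "z": 0, "yaw": 0, "hand": 1}, {"x": 0, "y": 48, "z": 0, "yaw": 0, "hand": 1}, {"x": 7, "y": 0, "z": 0, "yaw": 0, "hand": 1}, {"x": 1, "y": 0, "z": 0, "yaw": 0, "hand": 1}]'

```text
time: 22.78
ee_pos: [429.7, 263.2, 74.2]
orientation: [-2.393, 1.569, -2.432]
wrist_force: [-0.5, -0.8, -0.1]
finger_gap: -0.0
```

```bash
python3 -c "from h import *; rep()"
```

```text
t 22.77 board xy [[-116.5  217.3]] z 74.2 jaw -0.0 F [-0.5 -0.8 -0.1] gap -0.0 q [ 0.55  0.14 -0.38  1.06 -0.    2.16]
```

Call:
jog_arm --increments '[{"x": 1, "y": 0, "z": 0, "yaw": 0, "hand": 1}, {"x": 1, "y": 0, "z": 0, "yaw": 0, "hand": 1}]'

```text
time: 23.02
ee_pos: [430.5, 262.9, 73.1]
orientation: [0.323, 1.571, 0.282]
wrist_force: [0.4, -0.7, -0.4]
finger_gap: -0.0
```

Call:
jog_arm --increments '[{"x": 1, "y": 0, "z": 0, "yaw": 0, "hand": 1}, {"x": 1, "y": 0, "z": 0, "yaw": 0, "hand": 1}]'

```text
time: 23.28
ee_pos: [430.5, 263.4, 71.1]
orientation: [0.731, 1.571, 0.691]
wrist_force: [-0.3, 0.2, 0.3]
finger_gap: -0.2
```

Call:
jog_arm --increments '[{"x": 1, "y": 0, "z": 0, "yaw": 0, "hand": 1}, {"x": 1, "y": 0, "z": 0, "yaw": 0, "hand": 1}]'

```text
time: 23.52
ee_pos: [430.4, 263.7, 68.9]
orientation: [2.201, 1.571, 2.161]
wrist_force: [0.0, 0.3, -0.2]
finger_gap: 0.2
```

Call:
jog_arm --increments '[{"x": 1, "y": 0, "z": 0, "yaw": 0, "hand": 1}, {"x": 0.5, "y": 0, "z": 0, "yaw": 0, "hand": 1}]'

```text
time: 23.78
ee_pos: [430.4, 263.7, 67.4]
orientation: [-2.717, 1.571, -2.756]
wrist_force: [0.8, -0.0, 0.2]
finger_gap: 0.0
```

Call:
jog_arm --increments '[{"x": 0.7, "y": 0, "z": 0, "yaw": 0, "hand": 1}, {"x": 0.7, "y": 0, "z": 0, "yaw": 0, "hand": 1}]'

```text
time: 24.02
ee_pos: [430.4, 263.8, 66.3]
orientation: [0.653, 1.571, 0.613]
wrist_force: [-2.2, -1.5, 5.5]
finger_gap: -0.2
```

Call:
jog_arm --increments '[{"x": 0.8, "y": 0, "z": 0, "yaw": 0, "hand": 1}, {"x": 0.8, "y": 0, "z": 0, "yaw": 0, "hand": 1}]'

```text
time: 24.28
ee_pos: [430.5, 263.8, 65.6]
orientation: [0.589, 1.57, 0.55]
wrist_force: [-4.5, -1.6, 10.6]
finger_gap: 0.4
```

Call:
jog_arm --increments '[{"x": 0.8, "y": 0, "z": 0, "yaw": 0, "hand": 1}, {"x": 0.8, "y": 0, "z": 0, "yaw": 0, "hand": 1}, {"x": 0.8, "y": 0, "z": 0, "yaw": 0, "hand": 1}]'

```text
time: 24.65
ee_pos: [430.5, 263.8, 63.3]
orientation: [0.621, 1.57, 0.582]
wrist_force: [-2.8, -1.2, 8.8]
finger_gap: -0.1
```

Call:
jog_arm --increments '[{"x": 0.8, "y": 0, "z": 0, "yaw": 0, "hand": 1}, {"x": 0.8, "y": 0, "z": 0, "yaw": 0, "hand": 1}]'

```text
time: 24.9
ee_pos: [430.6, 263.8, 62.4]
orientation: [0.603, 1.569, 0.564]
wrist_force: [-6.3, -4.4, 18.9]
finger_gap: 0.1
```

Call:
jog_arm --increments '[{"x": 0.8, "y": 0, "z": 0, "yaw": 0, "hand": 1}, {"x": 0, "y": 0, "z": 0, "yaw": 0, "hand": 1}]'

```text
time: 25.15
ee_pos: [430.6, 263.8, 62.4]
orientation: [0.586, 1.569, 0.546]
wrist_force: [-7.0, -3.8, 21.0]
finger_gap: 0.1
```

Call:
jog_arm --increments '[{"x": 0.7, "y": 0, "z": 0, "yaw": 0, "hand": 1}, {"x": 0, "y": 0, "z": 0, "yaw": 0, "hand": 1}]'

```text
time: 25.4
ee_pos: [430.7, 263.9, 62.3]
orientation: [0.612, 1.568, 0.572]
wrist_force: [-8.7, -5.6, 25.4]
finger_gap: -0.2
```

Call:
jog_arm --increments '[{"x": -35, "y": 0, "z": 0, "yaw": 0, "hand": 1}, {"x": 0, "y": 1, "z": 58, "yaw": 0, "hand": 1}, {"x": 0, "y": 0, "z": 57, "yaw": 0, "hand": 1}, {"x": 0, "y": 0, "z": 57, "yaw": 0, "hand": 1}, {"x": 0, "y": 0, "z": 57, "yaw": 0, "hand": 1}, {"x": 16, "y": 0, "z": 0, "yaw": 0, "hand": 1}, {"x": 0, "y": 0, "z": 0, "yaw": 0, "hand": 1}]'

```text
time: 26.28
ee_pos: [657.7, 255.0, 75.3]
orientation: [-2.766, 1.566, -2.806]
wrist_force: [-1.1, -0.8, -0.4]
finger_gap: -0.3
```

```bash
python3 -c "from h import *; rep()"
```

```text
t 26.27 board xy [[111.7 218. ]] z 75.3 jaw -0.05 F [-1.1 -0.8 -0.4] gap -0.3 q [0.37 0.51 0.14 1.21 0.   1.98]
```

Tab 3, at (112, 218).

Call:
jog_arm --increments '[{"x": 0.8, "y": 0, "z": 0, "yaw": 0, "hand": 1}, {"x": 0.8, "y": 0, "z": 0, "yaw": 0, "hand": 1}]'

```text
time: 26.52
ee_pos: [658.6, 256.0, 77.7]
orientation: [0.443, 1.57, 0.404]
wrist_force: [0.7, 0.2, -0.1]
finger_gap: -0.1
```

Call:
jog_arm --increments '[{"x": 1, "y": 0, "z": 0, "yaw": 0, "hand": 1}, {"x": 1, "y": 0, "z": 0, "yaw": 0, "hand": 1}]'

```text
time: 26.78
ee_pos: [659.1, 255.8, 74.9]
orientation: [0.369, 1.57, 0.329]
wrist_force: [-0.3, 0.2, -0.3]
finger_gap: 0.0
```

Call:
jog_arm --increments '[{"x": 1, "y": 0, "z": 0, "yaw": 0, "hand": 1}, {"x": 1, "y": 0, "z": 0, "yaw": 0, "hand": 1}]'

```text
time: 27.02
ee_pos: [659.3, 255.6, 72.7]
orientation: [0.601, 1.571, 0.561]
wrist_force: [-2.9, 0.2, 5.4]
finger_gap: -0.2
```

Call:
jog_arm --increments '[{"x": 1, "y": 0, "z": 0, "yaw": 0, "hand": 1}, {"x": 0.5, "y": 0, "z": 0, "yaw": 0, "hand": 1}]'

```text
time: 27.28
ee_pos: [659.3, 255.7, 72.0]
orientation: [0.529, 1.57, 0.489]
wrist_force: [-2.3, -1.3, 7.0]
finger_gap: 0.0
```

Call:
jog_arm --increments '[{"x": 1, "y": 0, "z": 0, "yaw": 0, "hand": 1}, {"x": 1, "y": 0, "z": 0, "yaw": 0, "hand": 1}]'

```text
time: 27.52
ee_pos: [659.3, 255.7, 70.2]
orientation: [0.532, 1.57, 0.492]
wrist_force: [-2.5, -1.4, 8.1]
finger_gap: -0.2
```

Call:
jog_arm --increments '[{"x": 1, "y": 0, "z": 0, "yaw": 0, "hand": 1}, {"x": 1, "y": 0, "z": 0, "yaw": 0, "hand": 1}]'

```text
time: 27.78
ee_pos: [659.4, 255.7, 68.7]
orientation: [0.497, 1.569, 0.458]
wrist_force: [-4.5, -1.4, 13.2]
finger_gap: -0.0
```

Call:
jog_arm --increments '[{"x": 1, "y": 0, "z": 0, "yaw": 0, "hand": 1}, {"x": 0, "y": 0, "z": 0, "yaw": 0, "hand": 1}]'

```text
time: 28.02
ee_pos: [659.4, 255.7, 68.7]
orientation: [0.46, 1.569, 0.421]
wrist_force: [-4.8, -2.9, 14.3]
finger_gap: 0.1
```

Call:
jog_arm --increments '[{"x": 0.8, "y": 0, "z": 0, "yaw": 0, "hand": 1}, {"x": 0, "y": 0, "z": 0, "yaw": 0, "hand": 1}]'

```text
time: 28.28
ee_pos: [659.4, 255.7, 68.7]
orientation: [0.434, 1.568, 0.394]
wrist_force: [-6.3, -3.0, 16.8]
finger_gap: -0.3
```

Call:
jog_arm --increments '[{"x": 1, "y": 0, "z": 0, "yaw": 0, "hand": 1}, {"x": 1, "y": 0, "z": 0, "yaw": 0, "hand": 1}, {"x": 0, "y": 0, "z": 0, "yaw": 0, "hand": 1}]'

```text
time: 28.65
ee_pos: [659.6, 255.7, 68.5]
orientation: [0.442, 1.566, 0.402]
wrist_force: [-9.9, -4.3, 26.3]
finger_gap: -0.0
```

Call:
jog_arm --increments '[{"x": -22, "y": 0, "z": 0, "yaw": 0, "hand": 1}, {"x": 0, "y": -48, "z": 0, "yaw": 0, "hand": 1}, {"x": 0, "y": -48, "z": 0, "yaw": 0, "hand": 1}, {"x": 9, "y": 0, "z": 0, "yaw": 0, "hand": 1}, {"x": 0, "y": 0, "z": 0, "yaw": 0, "hand": 1}]'

```text
time: 29.28
ee_pos: [655.0, 159.6, 75.1]
orientation: [-3.087, 1.569, -3.127]
wrist_force: [0.8, 0.2, -1.1]
finger_gap: 0.1
```

```bash
python3 -c "from h import *; rep()"
```

```text
t 29.27 board xy [[112.7 122.5]] z 75.1 jaw -0.07 F [ 0.8  0.2 -1.1] gap 0.1 q [0.24 0.44 0.04 1.17 0.   1.85]
```

Call:
jog_arm --increments '[{"x": 1, "y": 0, "z": 0, "yaw": 0, "hand": 1}, {"x": 1, "y": 0, "z": 0, "yaw": 0, "hand": 1}]'

```text
time: 29.52
ee_pos: [655.6, 160.8, 74.0]
orientation: [0.704, 1.571, 0.665]
wrist_force: [0.5, 0.0, -0.3]
finger_gap: -0.1
```

Call:
jog_arm --increments '[{"x": 1, "y": 0, "z": 0, "yaw": 0, "hand": 1}, {"x": 1, "y": 0, "z": 0, "yaw": 0, "hand": 1}]'

```text
time: 29.78
ee_pos: [655.5, 160.1, 72.0]
orientation: [0.003, 1.571, -0.036]
wrist_force: [0.2, 0.2, 0.3]
finger_gap: -0.2
```

Call:
jog_arm --increments '[{"x": 1, "y": 0, "z": 0, "yaw": 0, "hand": 1}, {"x": 1, "y": 0, "z": 0, "yaw": 0, "hand": 1}]'

```text
time: 30.02
ee_pos: [655.6, 159.9, 71.2]
orientation: [0.62, 1.57, 0.58]
wrist_force: [-3.6, -0.2, 9.8]
finger_gap: 0.2
```

Call:
jog_arm --increments '[{"x": 1, "y": 0, "z": 0, "yaw": 0, "hand": 1}, {"x": 1, "y": 0, "z": 0, "yaw": 0, "hand": 1}]'

```text
time: 30.28
ee_pos: [655.6, 159.9, 70.4]
orientation: [0.503, 1.569, 0.464]
wrist_force: [-4.2, 0.8, 11.7]
finger_gap: 0.2
```

Call:
jog_arm --increments '[{"x": 1, "y": 0, "z": 0, "yaw": 0, "hand": 1}, {"x": 1, "y": 0, "z": 0, "yaw": 0, "hand": 1}]'

```text
time: 30.52
ee_pos: [655.6, 159.9, 68.5]
orientation: [0.479, 1.569, 0.44]
wrist_force: [-4.3, -0.2, 11.4]
finger_gap: -0.2
```

Call:
jog_arm --increments '[{"x": 1, "y": 0, "z": 0, "yaw": 0, "hand": 1}, {"x": 1, "y": 0, "z": 0, "yaw": 0, "hand": 1}]'

```text
time: 30.78
ee_pos: [655.6, 159.9, 66.5]
orientation: [0.49, 1.569, 0.451]
wrist_force: [-5.6, -0.6, 11.3]
finger_gap: -0.2
```

Call:
jog_arm --increments '[{"x": 1, "y": 0, "z": 0, "yaw": 0, "hand": 1}, {"x": 0, "y": 0, "z": 0, "yaw": 0, "hand": 1}]'

```text
time: 31.02
ee_pos: [655.7, 159.9, 66.2]
orientation: [0.434, 1.568, 0.395]
wrist_force: [-6.2, -0.3, 15.6]
finger_gap: 0.0
```

Call:
jog_arm --increments '[{"x": 0.8, "y": 0, "z": 0, "yaw": 0, "hand": 1}, {"x": 0, "y": 0, "z": 0, "yaw": 0, "hand": 1}]'

```text
time: 31.28
ee_pos: [655.7, 159.9, 66.1]
orientation: [0.421, 1.568, 0.381]
wrist_force: [-6.9, -1.4, 18.6]
finger_gap: 0.4
```

Call:
jog_arm --increments '[{"x": 1, "y": 0, "z": 0, "yaw": 0, "hand": 1}, {"x": 1, "y": 0, "z": 0, "yaw": 0, "hand": 1}, {"x": 0, "y": 0, "z": 0, "yaw": 0, "hand": 1}]'

```text
time: 31.65
ee_pos: [655.8, 160.0, 66.0]
orientation: [0.378, 1.566, 0.339]
wrist_force: [-11.6, -1.6, 27.7]
finger_gap: 0.1
```

Call:
jog_arm --increments '[{"x": -40, "y": 0, "z": 0, "yaw": 0, "hand": 1}, {"x": -60, "y": 0, "z": 0, "yaw": 0, "hand": 1}, {"x": -60, "y": 0, "z": 0, "yaw": 0, "hand": 1}, {"x": 0, "y": -60, "z": -10, "yaw": 0, "hand": 1}, {"x": 0, "y": -60, "z": -60, "yaw": 0, "hand": 1}, {"x": 0, "y": 0, "z": -60, "yaw": 0, "hand": 1}, {"x": 0, "y": 0, "z": -60, "yaw": 0, "hand": 1}, {"x": 0, "y": 0, "z": 0, "yaw": 0, "hand": 1}]'

```text
time: 32.65
ee_pos: [473.2, 62.1, 220.7]
orientation: [-3.051, 1.57, -3.09]
wrist_force: [1.5, 0.1, -0.2]
finger_gap: -0.1
```

Run:
```python
from h import *
rep(); c=manip.camera("top"); c2=manip.camera("side")
a=cv2.resize(c["frame"][125:245,145:345,::-1],(600,360),interpolation=cv2.INTER_CUBIC)
cv2.imwrite("pics/end.png",a); P=cloud(c)
for x,y in((129,85),(286,89)): 
    u,v=int(160+x/5),int(130+y/5); print(np.median(P[v-2:v+3,u-2:u+3,2]), np.median(P[v+8:v+13,u-2:u+3,2]))
```

```text
t 32.65 board xy [[-65.1  18.1]] z 220.7 jaw -0.02 F [ 1.5  0.1 -0.2] gap -0.1 q [ 0.13  0.04 -0.16  1.37  0.    1.74]
66.87481563777601 58.32450844151731
687.7977479865784 704.2673033193216
```

View pics/end.png

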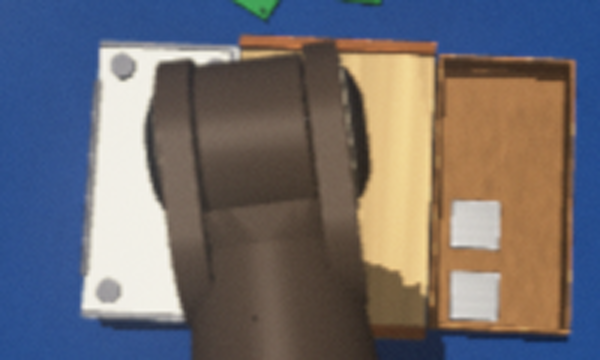

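The lid lies flat, with tabs visible at (122,67) and (108,290), and both plates are in the bin at (475,225) and (475,296). The arm is clear, so I'm handing in.

```bash
python3 -c "from station import manip; print(manip.close_job())"
```

```text
the job is handed in; nothing more can be done
None
```

I slid both bearings into the tub and both plates into the bin, then pushed the lid shut and pressed all four tabs to their stops. The job was handed in at about 32.7 s; it reports no verdict.

- **Sorting:** camera views taken before closing the lid showed both bearings lying flat in the tub and both plates in the bin. The last picture shows the plates still there; the bearings are under the lid and can't be seen.
- **Lid:** it met its stop with the fingertip at z = 60.0 mm, which is where the shut lid's outer face should be. The last picture shows it flat.
- **Tabs:** each one moved at about 7–12 N, then hit a hard stop. I held each at 25–28 N, well under the 60 N limit.

| Tab | Raised top, estimated (mm) | Stop (mm) |
|---|---|---|
| tab0 | 73.3 | 68.1 |
| tab1 | 71.5 | 66.0 |
| tab2 | 67.4 | 62.4 |
| tab3 | 73.7 | 68.6 |

- **Not fully checked:** the arm hid tab0 and most of tab1 in the last picture, so for those two I rely on the force and height readings. I did not measure the tape roll, screwdriver and carton again at the end, but the arm stayed clear of them throughout.
- **Checks:** none failed. The first jog call was refused because its rows left out some axes; I resent it with all of them.

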